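# Tighten a reading lamp's clamp with a ratchet wrench

### The arm

A 6-joint arm with a two-finger parallel gripper is mounted at the origin on the work surface. World frame = base frame: x ahead of the robot, y to its left, z up, the work surface at z = 0. Lengths are in m, angles in rad, forces in N, time in s.
With the tool pointing down it reaches from about 0.325 to 0.9 m from the base axis. Payload 3.5 kg.
Tool frame: the origin (TCP) lies on the centre line of the jaws, within the pads' length; the fingertips stand 8 mm ahead of it and the grasp point (between the pads) lies 11 mm behind it; z points along the fingers, y is the line along which they close (so a half turn about z gives the same grasp; the last joint's range is limited). The gripper opens to 85 mm and grips with 20 to 120 N. Pads are 22 mm wide; open, the fingers measure 114 mm over their backs; the gripper's body (76 mm by 85 mm) begins 54 mm behind the grasp point. The pads swing forward as they close: fully open they stand 13 mm farther back than shut.
Start: joints at [-1.236, 0.276, -0.026, 1.268, 0, 1.467], TCP at [0.265, -0.566, 0.239] pointing down, gripper open.
Joint ranges: [-3.12, 3.12], [-0.85, 1.88], [-1.08, 1.24], [-1.95, 2.15], [-1.57, 1.53], [-3.14, 3.14]. Speed limits (rad/s): [2.57, 2.57, 3.14, 3.14, 3.14, 3.14].

### API

Orientations are given as a unit quaternion [w, x, y, z].
In Python, from station import readout, viewer, workorder gives the robot as it stands.
- The arm moves only by the tool move_arm, never from a script. Its argument "increments" is a list of rows, each a list of 6 numbers: the shift along the tool's x, y, z in mm, then the turn, a rotation vector about the tool's x, y, z in degrees. In form: [[tx, ty, tz, rx, ry, rz], ...]. A call has 1 to 10 rows; each row shifts and turns the commanded pose from where the row before left it, along the tool's axes as they then stand; what a row does not reach is not made up. A row lasts 1/12 s, in which the tool goes at most 41.7 mm and 7.16 degrees, less where a joint would pass 70% of its speed; a pose out of reach is approached as far as the arm can. A call with a gripper value outside its range is refused whole. "hand" is the opening in per cent of the stroke, from 0 (shut) to 100 (fully open), set as the call begins (left out, the last holds). The fingers move at their own pace and stop on an object; the grip force is fixed at half the most. Time passes only in rows, so rows that do not move let the fingers close. It gives the time, the measured TCP pose, the force, the opening and the grip force at its end, in the units of the state.
- readout.get_obs(): the state, without advancing time (a new reading comes with each control period).
- viewer.camera(name): name is "scene" or "top"; returns (picture, depth): 400x640x3 uint8, blue, green, red; 400x640 float32, m along the optical axis (not along the pixel's ray), 0 where there is no reading.
- viewer.camera_info(name): a dict with "fovy" (degrees; the focal length in pixels is half the picture's height over the tangent of half this angle, whatever the lens; pixels are square), "cx", "cy" (the principal point, pixels), "k1" (the pictures are not rectified: a ray, as slopes to the right and down, at radius r is drawn at 1 + k1 r^2 times it, then the intrinsics apply), "rvec" (rotation vector, rad) and "tvec" (3), from world to camera coordinates, as OpenCV has them. Camera axes: x right, y down, z forward; pixel columns grow to the right and rows downward; lengths in m; the calibration is good to about 2 mm. A picture is of the moment at which its call begins. camera_info takes no time and is no camera call.
- workorder.job_done(): hands the job in; it is judged then, once.
Trained networks look in the newest picture that a camera, given by its name, has taken for a name from the list of things; names that differ only in an ending like _2 or _b are one class to them, and where a whole thing is asked for, a point or a joint stands for the part that bears it (a point fixed in the world has none). Each returns a list of dicts, best first, with "confidence" (0 to 1); they miss things now and then, are a little off and sometimes report something else, mostly with a low value. They report only what shows in the picture. A call takes as long as a camera call. They do not tell look-alikes from the thing itself.
- viewer.spot_in(label, camera): "uv" ([column, row] in pixels, amid what is visible of it).
- viewer.place_of(label, camera): "uv" ([column, row] in pixels: a listed point, or the origin of a listed thing).
The state is a dict: "time": time; "joints": joint angles; "joint_vel": joint speeds; "effort": joint torques, N m; "position": TCP position; "ee_rot": TCP orientation; "ft_force": force on the tool from outside, world axes, zero at the start; "torque": the same for the moment, N m; "gripper_width": finger opening in m; "gripper_force": force on a finger pad.
Only numpy, scipy, OpenCV 4.12 (cv2) and the standard library are available. Lean on these libraries where they do the work, as an engineer would, in place of code of your own. Each camera call takes 0.05 s, during which the arm holds its last target. There are 200 camera calls.

### The job

The reading lamp's clamp is loose: fit the ring of the ratchet wrench over the domed hexagon head of the clamp screw until it sits down over the hexagon, and work the handle to and fro, clockwise to tighten, until the clamp bites and the screw is tight at about 0.5 newton metre; much over 0.7 dents the laminate. Then lift the wrench off and leave it lying flat on the top of the drawer unit, clear of the clamp. Leave the bottle, coaster, pill organiser and rattle where they are.

Things in the scene. Friction and masses are not known exactly. Their poses are not given: they have to be found in the camera images.
- wrench: Steel ratchet ring wrench, 187 mm long, about 0.19 kg, flat on the top, right side up. Origin: ring's axis, underside; handle along -x, z up. This way up the ring's insert locks to the handle when it turns clockwise (from above) and slips freely (under 0.05 N m, 30 degree teeth) counter-clockwise. Each clockwise stroke starts with up to 41 degrees of idle travel.
- wrench_ring (a point): Centre of the wrench's ring: on its axis, half-way up its 14 mm thickness. Housing 44 mm across; inside it turns a toothed insert with a hexagon through hole, 20 mm across flats. The insert's phase relative to the handle is random and not measured. Axes as the wrench.
- wrench_grip (a point): Middle of the wrench's straight handle, where to hold it (firmly): 88 mm from the ring's axis, 7 mm above the ring's underside. Handle 14 mm wide, 12 mm high (1 to 13 mm above the ring's underside), straight from 42 to 152 mm behind the ring's axis. Pressing the ring with over 3 N may pitch the handle a little in the fingers. Axes as the wrench.
- screw_head (a point): Centre of the clamp screw's hexagon head, 55 mm above the top, on the screw's upright axis, half-way up the hexagon: 19 mm across flats, 12 mm high; flats face the point's x and every 60 degrees. The head turns but stays at this height. Fully on, the wrench ring's centre is 1 mm above this point. Take the handle back 15 degrees or more to unload it before lifting off.
- screw_dome (a point): Top of the screw: a dome of 9.2 mm radius on the hexagon centres a ring lowered within 7 mm of the axis. The ring then rests on the hexagon's corners, its centre 13 mm above the hexagon's, until the phases agree to 5 degrees; swung clockwise under light pressure (3 to 8 N) it drops on within 60 degrees after the idle travel, and the upward force vanishes.
- screw_flange (a point): On the screw's axis, upper face of the 28 mm flange under the hexagon; the fitted ring rests here. The screw runs free at 0.1 N m. After an unknown 86 to 143 degrees the jaws bite: the torque steps to 0.3 N m, then rises 0.06 N m per 10 degrees of the screw, and holds when let go. With the handle held still, up to 0.1 N m less is felt.
- foot: 22 mm rubber swivel foot under the screw, standing on the top (the loose clamp rests on it); origin on the screw's axis. It turns with the screw while that runs free; at the bite it is gripped and stays, and the screw turns on in it. Its x axis points as the head's x at the start; the angle between them is the tightening: over 11 degrees tight, 33 is 0.5 N m, over 74 (0.75 N m) dents.
- screw: The whole steel clamp screw, upright; origin on its axis at the level of the top. Clockwise from above tightens it; left alone it stays where it was turned to.
- lamp: White plastic clamp-on lamp, fixed at the far (+x) edge. Origin: screw's axis, level of the top. Upper jaw 36 mm wide, upper face 42 mm high. 46 mm behind the screw a collar (11 mm radius) and gooseneck rise; shade 130 mm behind, 160 mm left (+y), 0.13 to 0.21 m high. The handle can swing 57 degrees to the right (-y), 45 to the left of straight towards the robot (-x).
- drawer_unit: Walnut-pattern laminate drawer unit, fixed; its flat top is the work surface at z = 0, far edge at x = 0.635.
- baby_bottle: Glass baby bottle with white collar and teat, 56 mm across, 152 mm tall, standing on the coaster; bystander. Origin: centre of its underside.
- coaster: Round ceramic coaster, 96 mm across, 7 mm high, under the bottle; bystander. Origin: centre of its underside.
- pill_organiser: Plastic pill organiser with seven hinged lids, 36 by 152 by 26 mm, long along its y; bystander. Origin: centre of its underside.
- rattle: Wooden rattle, a dumbbell 143 mm long along its x with 33 mm balls; bystander. Origin under its middle.
Mind the look-alikes: they are no part of the job. What is shaped like the wrench but purple or turquoise is not meant.

How it is judged:
On the way, in this order (a step that is already met when the one before it is completed fails the run):
1. the wrench's ring is down over the hexagon of the clamp screw (horizontal distance between wrench_ring and screw_head below 0.004 m and z of wrench_ring in the frame of screw_head between -0.004 and 0.006 m), for 0.2 s.
2. with the ring still on the head, the screw is tight: turned more than 11 degrees past the bite (about 0.37 N m) (horizontal distance between wrench_ring and screw_head below 0.005 m and z of wrench_ring in the frame of screw_head below 0.011 m and angle between the x axis of foot and the x axis of screw_head, either way round above 0.2 rad), for 0.2 s.
At the end, for the whole second after the job is handed in: The screw is turned 11 to 74 degrees past the bite (about 0.37 to 0.75 N m; 33 degrees is 0.5) and the wrench lies flat and still on the top of the drawer unit, let go, its ring over 70 mm from the screw's axis; bystanders within 30 mm of their places, bottle upright (angle between the x axis of foot and the x axis of screw_head, either way round between 0.2 and 1.3 rad and height (world z) of each of wrench_ring, wrench_grip below 0.013 m and angle between wrench_ring's own z axis and vertical below 0.12 rad and horizontal distance between wrench_ring and screw_head above 0.07 m and linear speed of wrench below 0.02 m/s and distance of each of baby_bottle, coaster, pill_organiser, rattle from where it was at the start of the episode below 0.03 m); the robot touches nothing.
It fails at once if the screw is over-tightened: turned more than 74 degrees past the bite (over 0.75 N m), it dents the laminate (angle between the x axis of foot and the x axis of screw_head, either way round above 1.3 rad).
It fails at once if the bottle is tipped (angle between baby_bottle's own z axis and vertical above 0.3 rad).
It fails at once if the bottle, coaster, pill organiser or rattle is pushed more than 30 mm from its place (distance of any of baby_bottle, coaster, pill_organiser, rattle from where it was at the start of the episode above 0.03 m).
It also fails if it takes over 72 s, if anything falls off the work surface, if the arm or the gripper's body presses on something with over 40 N, if the wrist force passes 120 N, or if a joint passes its speed limit or range.

## Working session

There is one attempt and no reset: what is moved stays moved. The work goes in short steps, Python scripts to look and compute and a tool call to move; the robot and the scene stay as the last step left them, time stands still between calls to the robot, and variables do not carry over. Pictures are saved under pics/ and viewed, at most 10 in all, crops included, and the job is handed in when it is done.

Besides the shell and the picture viewer there is one more tool, called by a JSON object that holds its "api" and its "payload", one argument or row to a line. move_arm: Moves the arm, as the interface text tells. Its arguments: {"type":"object","properties":{"increments":{"type":"array"},"hand":{"type":"number"}},"required":["increments"]}

```bash
mkdir -p pics
cat > h.py <<'E'
import numpy as np, cv2
from station import readout, viewer, workorder
def cam(n):
    i=viewer.camera_info(n); f=200/np.tan(np.radians(i['fovy'])/2)
    R=cv2.Rodrigues(np.array(i['rvec'],float))[0]; return f,i['cx'],i['cy'],i['k1'],R,np.array(i['tvec'],float)
def ray(n,uv):
    f,cx,cy,k,R,t=cam(n); d=np.array([(uv[0]-cx)/f,(uv[1]-cy)/f]); s=d.copy()
    for _ in range(20): s=d/(1+k*(s@s))
    return R.T@np.array([s[0],s[1],1]), -R.T@t
def atz(n,uv,z):
    r,c=ray(n,uv); return c+r*(z-c[2])/r[2]
def proj(n,p):
    f,cx,cy,k,R,t=cam(n); q=R@np.array(p)+t; s=q[:2]/q[2]; s=s*(1+k*(s@s)); return s*f+[cx,cy]
E
python3 - <<'E'
from h import *
np.set_printoptions(precision=4,suppress=True)
for n in('scene','top'):
    p,d=viewer.camera(n); cv2.imwrite(f'pics/{n}0.png',p); print(n,viewer.camera_info(n))
    for l,z in(('wrench_ring',.007),('wrench_grip',.007),('screw_head',.055),('screw_dome',.067)):
        for r in viewer.place_of(l,n): print(n,l,np.array(r['uv']),round(r['confidence'],2),atz(n,r['uv'],z))
o=readout.get_obs(); print(o['time'],o['position'],o['ee_rot'],o['gripper_width'])
E
```

```text
scene {'fovy': 51.953832988436524, 'cx': 320.7387705161021, 'cy': 203.04817131706912, 'k1': -0.00016093445347179308, 'rvec': array([ 2.4832,  0.8515, -0.222 ]), 'tvec': array([-0.3536, -0.2347,  1.4415])}
scene wrench_ring [299.7 285.9] 0.68 [ 0.5675 -0.2527  0.007 ]
scene wrench_ring [253.8 333. ] 0.67 [ 0.5534 -0.4284  0.007 ]
scene wrench_ring [269.5 198.3] 0.63 [ 0.3088 -0.0876  0.007 ]
scene wrench_grip [249.2 212.2] 0.88 [ 0.2926 -0.1646  0.007 ]
scene wrench_grip [265.9 277.7] 0.81 [ 0.4761 -0.2931  0.007 ]
scene wrench_grip [221.7 336.1] 0.62 [ 0.4917 -0.4865  0.007 ]
scene screw_head [379. 202.] 0.5 [0.6021 0.088  0.055 ]
scene screw_dome [380.8 199.6] 0.44 [0.6044 0.0914 0.067 ]
top {'fovy': 54.51364085594286, 'cx': 318.2999424834635, 'cy': 201.9466239094903, 'k1': -0.084694942509868, 'rvec': array([ 2.2319, -2.1778,  0.0993]), 'tvec': array([-0.0327,  0.453 ,  1.0728])}
top wrench_ring [339.2 254.8] 0.82 [ 0.3072 -0.0839  0.007 ]
top wrench_ring [456.3 172.8] 0.68 [ 0.5489 -0.4194  0.007 ]
top wrench_ring [402.1 163.4] 0.61 [ 0.571  -0.2595  0.007 ]
top wrench_grip [479.9 192.6] 0.85 [ 0.4933 -0.4903  0.007 ]
top wrench_grip [414.4 192.1] 0.73 [ 0.4893 -0.2959  0.007 ]
top wrench_grip [372.8 257.3] 0.61 [ 0.302  -0.1789  0.007 ]
top screw_head [277.9 146.7] 0.55 [0.5987 0.093  0.055 ]
top screw_dome [274.8 143.6] 0.57 [0.6045 0.1006 0.067 ]
0.5 [ 0.2649 -0.566   0.2393] [-0.      0.9761  0.2172 -0.    ] 0.08542760420149463
```

View pics/scene0.png

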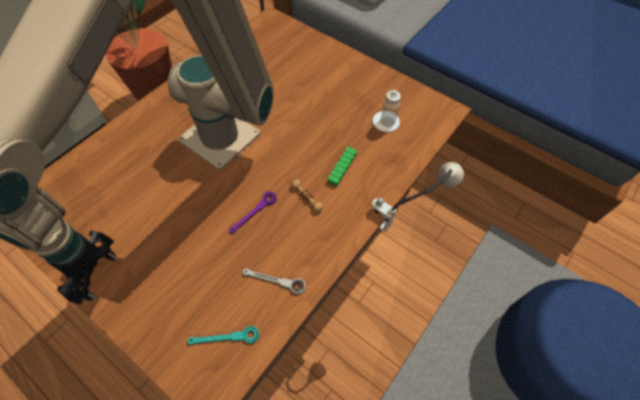

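View pics/top0.png

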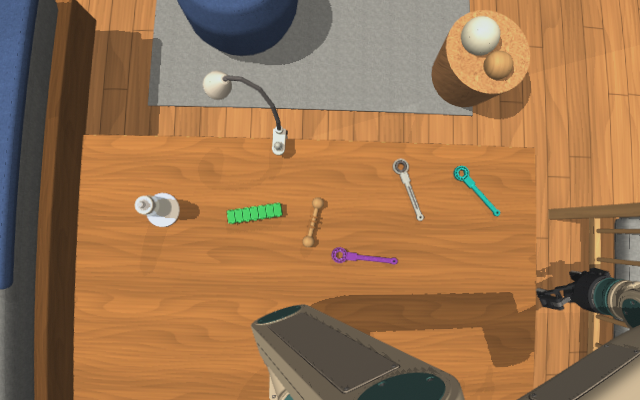

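The scene picture shows the steel wrench with its ring near (298,286) and handle end at (245,272). In the top picture the ring is near (401,167) and the end near (420,217). The clamp screw is near (279,146) in top and (380,207) in scene.

Run:
```python
from h import *
np.set_printoptions(precision=4,suppress=True)
for n,(u0,v0,u1,v1) in(('top',(385,150,430,228)),('scene',(235,260,312,300))):
    p=cv2.imread(f'pics/{n}0.png'); s=cv2.cvtColor(p,cv2.COLOR_BGR2HSV)[v0:v1,u0:u1]
    m=(s[...,1]<75)
    k,lab,st,c=cv2.connectedComponentsWithStats(m.astype('u1')); b=1+st[1:,4].argmax(); ys,xs=np.where(lab==b)
    P=np.array([atz(n,(x+u0,y+v0),.010)[:2] for x,y in zip(xs,ys)])
    mu=P.mean(0); w,V=np.linalg.eigh(np.cov(P.T)); a=V[:,1]; a=a*np.sign(a[0]); t=(P-mu)@a; q=(P-mu)@V[:,0]
    print(n,len(P),'ends',mu+a*t.max(),mu+a*t.min(),'len',t.max()-t.min(),'ring',mu+a*(t.max()-.022),'ang',np.degrees(np.arctan2(a[1],a[0])))
    ring=P[t>t.max()-.044]; print(' ring bbox mid',(cv2.minEnclosingCircle(ring.astype('f4'))))
a=cv2.imread('pics/top0.png')[120:170,245:310]; b=cv2.imread('pics/scene0.png')[180:230,350:415]
cv2.imwrite('pics/c1.png',cv2.resize(np.hstack([a,b]),None,fx=6,fy=6,interpolation=cv2.INTER_CUBIC))
```

```text
top 450 ends [ 0.5823 -0.2456] [ 0.4099 -0.3145] len 0.18575101639808253 ring [ 0.5619 -0.2538] ang 21.79167011317431
 ring bbox mid ((0.5612649321556091, -0.2538354694843292), 0.02277541719377041)
scene 423 ends [ 0.5822 -0.2499] [ 0.4118 -0.3188] len 0.18374605967396007 ring [ 0.5618 -0.2582] ang 22.013861182180715
 ring bbox mid ((0.5607293248176575, -0.2573530077934265), 0.02320016920566559)
```

View pics/c1.png

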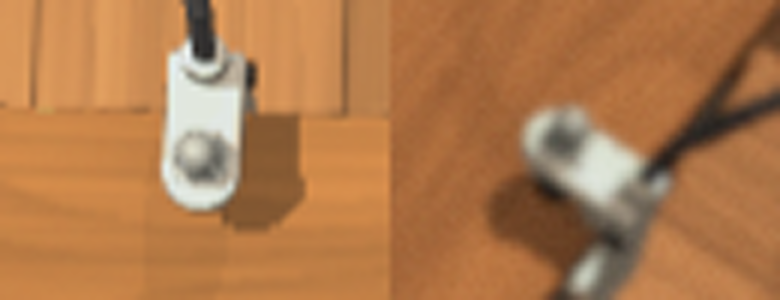

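The crop shows the dome at about (278.5,146) in top and (379,202) in scene. The detections agree with this.

Run:
```python
from h import *
np.set_printoptions(precision=4,suppress=True)
for z in(.055,.060,.065): print(z,atz('top',(278.4,146),z),atz('scene',(379,202),z))
# triangulate
r1,c1=ray('top',(278.4,146)); r2,c2=ray('scene',(379,202))
s=np.linalg.lstsq(np.c_[r1,-r2],c2-c1,rcond=None)[0]; print(c1+s[0]*r1,c2+s[1]*r2)
for n in('top','scene'):
    p,d=viewer.camera(n); u,v=(278,146) if n=='top' else (379,202)
    print(n,d[v-4:v+5:2,u-4:u+5:2]); f,cx,cy,k,R,t=cam(n)
    r,c=ray(n,(u,v)); print(c+r*d[v,u])
    u,v=(401,180) if n=='top' else (270,281)
from scipy.spatial.transform import Rotation as T
o=readout.get_obs(); w,x,y,z=o['ee_rot']; print(T.from_quat([x,y,z,w]).as_matrix())
```

```text
0.055 [0.6007 0.0917 0.055 ] [0.6021 0.088  0.055 ]
0.06 [0.5996 0.0913 0.06  ] [0.6032 0.0851 0.06  ]
0.065 [0.5986 0.0909 0.065 ] [0.6044 0.0822 0.065 ]
[0.6018 0.0921 0.0496] [0.6008 0.0912 0.0493]
top [[1.0657 1.0432 1.0422 1.0597 1.0661]
 [1.0554 1.0369 1.037  1.0395 1.0579]
 [1.0434 1.0379 1.0404 1.0431 1.0582]
 [1.0569 1.0411 1.0454 1.0465 1.0582]
 [1.0674 1.0552 1.0588 1.0621 1.0636]]
[0.5983 0.0919 0.0662]
scene [[1.319  1.3192 1.2394 1.318  1.3182]
 [1.2644 1.2374 1.2323 1.2382 1.3131]
 [1.2567 1.2407 1.2321 1.2343 1.2528]
 [1.2492 1.2426 1.2389 1.2398 1.2436]
 [1.2515 1.2458 1.2459 1.2477 1.2551]]
[0.6048 0.0812 0.0667]
[[ 0.9057  0.424   0.    ]
 [ 0.424  -0.9057 -0.0001]
 [-0.      0.0001 -1.    ]]
```

{"api": "move_arm", "payload": {
  "increments": [
    [34.7,-17.8,0,0,0,0],
    [34.7,-17.8,0,0,0,0],
    [34.7,-17.8,0,0,0,0],
    [34.7,-17.8,0,0,0,0],
    [34.7,-17.8,0,0,0,0],
    [34.7,-17.8,0,0,0,0],
    [34.7,-17.8,10,0,0,0],
    [34.7,-17.8,10,0,0,0],
    [34.7,-17.8,10,0,0,0],
    [0,0,0,0,0,-7]
  ],
  "hand": 60
}}

```text
time: 1.43
position: [0.4819, -0.2825, 0.2073]
ee_rot: [-0.002, 0.96, 0.28, 0.0]
ft_force: [0.3, 0.7, -0.1]
gripper_width: 0.0513
gripper_force: 0.0
```

{"api": "move_arm", "payload": {
  "increments": [
    [0,0,0,0,0,-7.1],
    [0,0,0,0,0,-7.1],
    [0,0,0,0,0,-7.1],
    [0,0,0,0,0,-7.1],
    [0,0,0,0,0,-7.1],
    [0,0,0,0,0,-7.1],
    [0,0,0,0,0,-7.1],
    [0,0,0,0,0,-7.1],
    [0,0,0,0,0,-7.1],
    [0,0,0,0,0,-7.1]
  ]
}}

```text
time: 2.27
position: [0.4799, -0.2886, 0.2094]
ee_rot: [0.0, 0.62, 0.785, -0.0]
ft_force: [-0.7, -0.5, -0.4]
gripper_width: 0.051
gripper_force: 0.0
```

{"api": "move_arm", "payload": {
  "increments": [
    [0,0,0,0,0,-7.1],
    [0,0,0,0,0,-7.1],
    [0,0,0,0,0,-7.1],
    [0,0,0,0,0,-7.1],
    [0,0,0,0,0,-7.1],
    [0,0,0,0,0,-7.1],
    [0,0,0,0,0,-7.1],
    [0,0,0,0,0,-7.1],
    [0,0,0,0,0,-7.1],
    [0,0,0,0,0,-7.1]
  ]
}}

```text
time: 3.1
position: [0.4799, -0.2886, 0.2094]
ee_rot: [0.0, 0.049, 0.999, -0.0]
ft_force: [0.5, -0.7, 0.9]
gripper_width: 0.0515
gripper_force: 0.0
```

```bash
cat >> h.py <<'E'
from scipy.spatial.transform import Rotation as T
def st(goal=None,L=.088):
    o=readout.get_obs(); p=np.array(o['position']); R=T.from_quat(np.roll(o['ee_rot'],-1)).as_matrix()
    yaw=np.degrees(np.arctan2(R[1,0],R[0,0]))
    print('t',round(o['time'],2),'p',p.round(4),'yaw',round(yaw,2),'tilt',(R[:2,2]).round(3),'F',np.round(o['ft_force'],1),'M',np.round(o['torque'],2),'w',round(o['gripper_width'],4),'gf',round(o['gripper_force'],1),'ring',(p-R[:,0]*L).round(4))
    if goal is not None: print('go mm',(R.T@(np.array(goal)-p)*1000).round(1))
    return p,R
E
python3 - <<'E'
from h import *
st([.48,-.2885,.03])
for n,b in(('top',(255,120,305,165)),('scene',(355,180,405,225))):
    p,d=viewer.camera(n); cv2.imwrite(f'pics/{n}1.png',p); Q=[]
    for v in range(b[1],b[3]):
        for u in range(b[0],b[2]):
            if d[v,u]>0:
                r,c=ray(n,(u,v)); q=c+r*d[v,u]
                if q[2]>.046 and q[2]<.08 and abs(q[0]-.602)<.022 and abs(q[1]-.09)<.022: Q.append(q)
    Q=np.array(Q); print(n,len(Q),Q.mean(0),Q.min(0),Q.max(0)); T1=Q[Q[:,2]>.060]; print(len(T1),T1.mean(0),(T1.min(0)+T1.max(0))/2)
E
```

```text
t 3.1 p [ 0.4799 -0.2886  0.2094] yaw 174.43 tilt [ 0. -0.] F [ 0.5 -0.7  0.9] M [ 0.   -0.    0.03] w 0.0515 gf 0.0 ring [ 0.5675 -0.2971  0.2094]
go mm [-1.000e-01  1.000e-01  1.794e+02]
top 78 [0.59932777 0.09315681 0.0591693 ] [0.5880552  0.07993032 0.04614997] [0.61330193 0.10731322 0.07170869]
41 [0.60049441 0.09340411 0.06658403] [0.60041355 0.0947697  0.06597644]
scene 60 [0.60372818 0.08485621 0.05839851] [0.58888101 0.07188255 0.04609785] [0.61566373 0.09935724 0.07116901]
26 [0.60347694 0.08672194 0.06645589] [0.60167506 0.08721025 0.06576222]
```

{"api": "move_arm", "payload": {
  "increments": [
    [0,0,20,0,0,-6.9],
    [0,0,25,0,0,-6.9],
    [0,0,25,0,0,-6.9],
    [0,0,25,0,0,-6.9],
    [0,0,25,0,0,0],
    [0,0,25,0,0,0],
    [0,0,20,0,0,0],
    [0,0,10,0,0,0],
    [0,0,4.4,0,0,0],
    [0,0,0,0,0,0]
  ]
}}

```text
time: 4.03
position: [0.4795, -0.2883, 0.0293]
ee_rot: [-0.0, -0.187, 0.982, 0.001]
ft_force: [-0.7, -0.2, 0.4]
gripper_width: 0.0514
gripper_force: 0.0
```

Run:
```python
from h import *
st([.48,-.2885,.010])
a=viewer.camera('top')[0][140:240,370:450]; b=viewer.camera('scene')[0][240:340,220:320]
cv2.imwrite('pics/c2.png',cv2.resize(np.hstack([a,b]),None,fx=4.4,fy=4.4,interpolation=cv2.INTER_CUBIC))
```

```text
t 4.03 p [ 0.4795 -0.2883  0.0293] yaw -158.39 tilt [-0.001  0.001] F [-0.7 -0.2  0.4] M [-0.01  0.03  0.01] w 0.0514 gf 0.0 ring [ 0.5613 -0.2559  0.0292]
go mm [-0.4 -0.4 19.3]
```

View pics/c2.png

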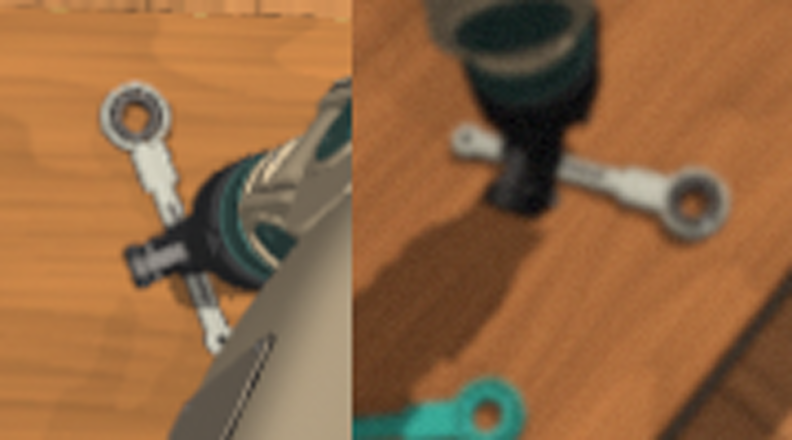

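The gripper straddles the handle: the ring is at crop (135,117) left and (693,200) right, and the fingers are mid-handle. I'll go down and grip.

{"api": "move_arm", "payload": {
  "increments": [
    [0,0,8,0,0,0],
    [0,0,7,0,0,0],
    [0,0,4,0,0,0],
    [0,0,0,0,0,0]
  ]
}}

```text
time: 4.47
position: [0.4791, -0.288, 0.0099]
ee_rot: [-0.001, -0.188, 0.982, 0.001]
ft_force: [-0.1, -0.1, -0.1]
gripper_width: 0.0512
gripper_force: 0.0
```

{"api": "move_arm", "payload": {
  "increments": [
    [0,0,0,0,0,0],
    [0,0,0,0,0,0],
    [0,0,0,0,0,0],
    [0,0,0,0,0,0],
    [0,0,0,0,0,0],
    [0,0,0,0,0,0],
    [0,0,0,0,0,0]
  ],
  "hand": 0
}}

```text
time: 5.05
position: [0.4801, -0.2888, 0.0114]
ee_rot: [0.0, -0.188, 0.982, -0.0]
ft_force: [-0.5, 0.5, 3.9]
gripper_width: 0.0121
gripper_force: 60.0
```

Run:
```python
from h import *
st()
```

```text
t 5.05 p [ 0.4801 -0.2888  0.0114] yaw -158.31 tilt [ 0.001 -0.   ] F [-0.5  0.5  3.9] M [0.14 0.11 0.01] w 0.0121 gf 60.0 ring [ 0.5619 -0.2562  0.0114]
```

{"api": "move_arm", "payload": {
  "increments": [
    [0,0,-10,0,0,0],
    [0,0,-25,0,0,0],
    [0,0,-30,0,0,0],
    [0,0,-30,0,0,0],
    [0,0,-25,0,0,-6.1],
    [0,0,0,0,0,-6.1],
    [0,0,0,0,0,-6.1],
    [0,0,0,0,0,-6.1],
    [0,0,0,0,0,-6.1],
    [0,0,0,0,0,0]
  ]
}}

```text
time: 5.88
position: [0.4794, -0.2883, 0.1309]
ee_rot: [-0.0, -0.441, 0.898, 0.0]
ft_force: [-0.9, -0.4, -2.8]
gripper_width: 0.012
gripper_force: 59.3
```

Run:
```python
from h import *
p,R=st(); g=np.array([.602,.090,.13])+R[:,0]*.088; st(g)
```

```text
t 5.88 p [ 0.4794 -0.2883  0.1309] yaw -127.72 tilt [-0.001  0.   ] F [-0.9 -0.4 -2.8] M [-0.05  0.1  -0.04] w 0.012 gf 59.3 ring [ 0.5332 -0.2187  0.1309]
t 5.88 p [ 0.4794 -0.2883  0.1309] yaw -127.72 tilt [-0.001  0.   ] F [-0.9 -0.4 -2.8] M [-0.05  0.1  -0.04] w 0.012 gf 59.3 ring [ 0.5332 -0.2187  0.1309]
go mm [-286.2  134.4    0.9]
```

{"api": "move_arm", "payload": {
  "increments": [
    [-20,9.4,0,0,0,0],
    [-32,15,0,0,0,0],
    [-32,15,0,0,0,0],
    [-32,15,0,0,0,0],
    [-32,15,0,0,0,0],
    [-32,15,0,0,0,0],
    [-32,15,0,0,0,0],
    [-32,15,0,0,0,0],
    [-32,15,0,0,0,0],
    [-10.2,5,0,0,0,0]
  ]
}}

```text
time: 6.72
position: [0.5495, 0.024, 0.131]
ee_rot: [0.001, -0.44, 0.898, 0.001]
ft_force: [0.3, -0.6, -1.4]
gripper_width: 0.0116
gripper_force: 59.4
```

{"api": "move_arm", "payload": {
  "increments": [
    [0,0,20,0,0,0],
    [0,0,15,0,0,0],
    [0,0,0,0,0,0]
  ]
}}

```text
time: 6.97
position: [0.5461, 0.0203, 0.0929]
ee_rot: [-0.003, -0.439, 0.898, 0.001]
ft_force: [-1.4, -0.0, -2.1]
gripper_width: 0.0119
gripper_force: 59.3
```

Run:
```python
from h import *
p,R=st(); g=np.array([.602,.090,.095])+R[:,0]*.088; st(g)
a=viewer.camera('top')[0][100:200,235:335]; b=viewer.camera('scene')[0][160:260,330:430]
cv2.imwrite('pics/c3.png',cv2.resize(np.hstack([a,b]),None,fx=4,fy=4,interpolation=cv2.INTER_CUBIC))
r=p-R[:,0]*.088; r[2]=p[2]-.0114+.010; print(proj('top',r)-[235,100],proj('scene',r)-[330,160])
for n in('top','scene'):
    for q in viewer.place_of('wrench_ring',n)[:3]: print(n,q['uv'],q['confidence'],atz(n,q['uv'],r[2]-.003))
```

```text
t 6.97 p [0.5461 0.0203 0.0929] yaw -127.9 tilt [-0.007  0.   ] F [-1.4 -0.  -2.1] M [-0.06  0.18  0.04] w 0.0119 gf 59.3 ring [0.6001 0.0897 0.0925]
t 6.97 p [0.5461 0.0203 0.0929] yaw -127.9 tilt [-0.007  0.   ] F [-1.4 -0.  -2.1] M [-0.06  0.18  0.04] w 0.0119 gf 59.3 ring [0.6001 0.0897 0.0925]
go mm [-1.4 -1.3 -2.5]
[43.1354356  43.39184736] [50.38572051 34.95683819]
top [339.4, 253.6] 0.93 [ 0.31629007 -0.07733117  0.08846254]
top [458.9, 171.8] 0.67 [ 0.53976943 -0.39457881  0.08846254]
scene [251.1, 334.1] 0.94 [ 0.57117458 -0.44181869  0.08846254]
scene [380.7, 196.1] 0.88 [0.60237351 0.08876027 0.08846254]
scene [268.6, 191.5] 0.73 [ 0.33012216 -0.10365628  0.08846254]
```

View pics/c3.png

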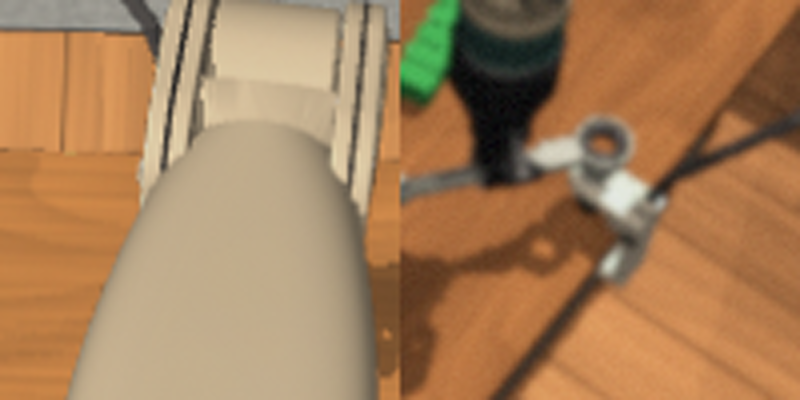

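{"api": "move_arm", "payload": {
  "increments": [
    [-0.8,0,6,0,0,0],
    [0,0,5,0,0,0],
    [0,0,3,0,0,0],
    [0,0,0,0,0,0]
  ]
}}

```text
time: 7.5
position: [0.5489, 0.0204, 0.0811]
ee_rot: [-0.001, -0.44, 0.898, 0.0]
ft_force: [-1.3, -0.4, -1.9]
gripper_width: 0.0122
gripper_force: 59.3
```

Run:
```python
from h import *
st([.602,.090,.095])
```

```text
t 7.5 p [0.5489 0.0204 0.0811] yaw -127.84 tilt [-0.002  0.   ] F [-1.3 -0.4 -1.9] M [-0.07  0.1   0.02] w 0.0122 gf 59.3 ring [0.6029 0.0899 0.081 ]
go mm [-87.5   0.8 -14. ]
```

{"api": "move_arm", "payload": {
  "increments": [
    [0.9,1.2,4,0,0,0],
    [0,0,2,0,0,0],
    [0,0,0,0,0,0]
  ]
}}

```text
time: 7.75
position: [0.5476, 0.0207, 0.0753]
ee_rot: [-0.0, -0.44, 0.898, 0.0]
ft_force: [-0.4, 0.2, -2.1]
gripper_width: 0.0121
gripper_force: 59.3
```

{"api": "move_arm", "payload": {
  "increments": [
    [0,0,1.5,0,0,0],
    [0,0,0,0,0,0]
  ]
}}

```text
time: 7.92
position: [0.5482, 0.0208, 0.0743]
ee_rot: [0.0, -0.44, 0.898, 0.0]
ft_force: [0.0, 0.3, -0.5]
gripper_width: 0.0119
gripper_force: 59.4
```

{"api": "move_arm", "payload": {
  "increments": [
    [0,0,1,0,0,0],
    [0,0,0,0,0,0]
  ]
}}

```text
time: 8.08
position: [0.5484, 0.0208, 0.0735]
ee_rot: [0.0, -0.44, 0.898, 0.0]
ft_force: [1.5, 1.0, -0.7]
gripper_width: 0.0121
gripper_force: 59.4
```

Run:
```python
from h import *
st()
```

```text
t 8.08 p [0.5484 0.0208 0.0735] yaw -127.81 tilt [0. 0.] F [ 1.5  1.  -0.7] M [0.17 0.01 0.03] w 0.0121 gf 59.4 ring [0.6023 0.0903 0.0736]
```

{"api": "move_arm", "payload": {
  "increments": [
    [0,0,1,0,0,0],
    [0,0,0,0,0,0]
  ]
}}

```text
time: 8.25
position: [0.5484, 0.0208, 0.0725]
ee_rot: [0.0, -0.44, 0.898, 0.0]
ft_force: [0.3, 0.8, -1.2]
gripper_width: 0.0119
gripper_force: 59.5
```

{"api": "move_arm", "payload": {
  "increments": [
    [0,0,1,0,0,0],
    [0,0,0,0,0,0]
  ]
}}

```text
time: 8.42
position: [0.5484, 0.0208, 0.0714]
ee_rot: [0.0, -0.44, 0.898, 0.0]
ft_force: [0.5, 0.4, -0.5]
gripper_width: 0.0122
gripper_force: 59.5
```

Run:
```python
from h import *
st()
```

```text
t 8.42 p [0.5484 0.0208 0.0714] yaw -127.81 tilt [0.    0.001] F [ 0.5  0.4 -0.5] M [ 0.33 -0.09  0.05] w 0.0122 gf 59.5 ring [0.6023 0.0903 0.0715]
```

{"api": "move_arm", "payload": {
  "increments": [
    [0,0,1,0,0,0],
    [0,0,0,0,0,0],
    [0,0,0,0,0,0]
  ]
}}

```text
time: 8.67
position: [0.5485, 0.0207, 0.0707]
ee_rot: [0.0, -0.44, 0.898, 0.0]
ft_force: [-0.1, 1.0, 1.5]
gripper_width: 0.0121
gripper_force: 59.6
```

Run:
```python
from h import *
st()
b=viewer.camera('scene')[0][160:260,330:430]
cv2.imwrite('pics/c4.png',cv2.resize(b,None,fx=5,fy=5,interpolation=cv2.INTER_CUBIC))
```

```text
t 8.67 p [0.5485 0.0207 0.0707] yaw -127.81 tilt [0.001 0.   ] F [-0.1  1.   1.5] M [0.46 0.02 0.1 ] w 0.0121 gf 59.6 ring [0.6024 0.0902 0.0707]
```

View pics/c4.png

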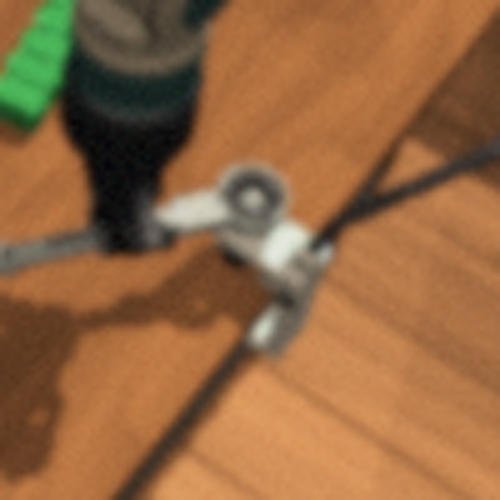

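{"api": "move_arm", "payload": {
  "increments": [
    [-0.33,7.67,0,0,0,5],
    [-0.33,7.67,0,0,0,5],
    [-0.33,7.67,0,0,0,5],
    [-0.33,7.67,0,0,0,5],
    [0,0,0,0,0,0]
  ]
}}

```text
time: 9.13
position: [0.5272, 0.0439, 0.0706]
ee_rot: [0.0, -0.277, 0.961, 0.0]
ft_force: [0.4, 0.9, 1.4]
gripper_width: 0.0118
gripper_force: 59.7
```

Run:
```python
from h import *
st()
```

```text
t 9.13 p [0.5272 0.0439 0.0706] yaw -147.85 tilt [0. 0.] F [0.4 0.9 1.4] M [ 0.29 -0.14  0.03] w 0.0118 gf 59.7 ring [0.6018 0.0907 0.0706]
```

{"api": "move_arm", "payload": {
  "increments": [
    [-0.33,7.67,0.5,0,0,5],
    [-0.33,7.67,0,0,0,5],
    [-0.33,7.67,0,0,0,5],
    [-0.33,7.67,0,0,0,5],
    [0,0,0,0,0,0]
  ]
}}

```text
time: 9.55
position: [0.5156, 0.072, 0.0701]
ee_rot: [-0.0, -0.107, 0.994, -0.0]
ft_force: [-1.2, -0.3, 2.2]
gripper_width: 0.0116
gripper_force: 59.9
```

{"api": "move_arm", "payload": {
  "increments": [
    [-0.33,7.67,0,0,0,5],
    [-0.33,7.67,0,0,0,5],
    [0,0,0,0,0,0]
  ]
}}

```text
time: 9.8
position: [0.5137, 0.0871, 0.07]
ee_rot: [-0.0, -0.02, 1.0, -0.0]
ft_force: [-2.2, 1.3, 2.5]
gripper_width: 0.0119
gripper_force: 60.0
```

Run:
```python
from h import *
st()
```

```text
t 9.8 p [0.5137 0.0871 0.07  ] yaw -177.69 tilt [-0.001 -0.   ] F [-2.2  1.3  2.5] M [0.33 0.34 0.13] w 0.0119 gf 60.0 ring [0.6017 0.0907 0.0699]
```

{"api": "move_arm", "payload": {
  "increments": [
    [-0.33,7.67,0,0,0,5],
    [-0.33,7.67,0,0,0,5],
    [0,0,0,0,0,0]
  ]
}}

```text
time: 10.05
position: [0.5144, 0.1025, 0.0699]
ee_rot: [-0.001, 0.067, 0.998, 0.0]
ft_force: [-3.4, 1.6, 3.4]
gripper_width: 0.012
gripper_force: 60.0
```

{"api": "move_arm", "payload": {
  "increments": [
    [-0.33,7.67,0,0,0,5],
    [-0.33,7.67,0,0,0,5],
    [0,0,0,0,0,0]
  ]
}}

```text
time: 10.3
position: [0.5176, 0.1176, 0.0698]
ee_rot: [-0.001, 0.154, 0.988, 0.0]
ft_force: [-5.0, 1.7, 4.1]
gripper_width: 0.012
gripper_force: 60.0
```

Run:
```python
from h import *
st()
```

```text
t 10.3 p [0.5176 0.1176 0.0698] yaw 162.33 tilt [-0.002  0.001] F [-5.   1.7  4.1] M [0.51 0.68 0.16] w 0.012 gf 60.0 ring [0.6015 0.0909 0.0696]
```

{"api": "move_arm", "payload": {
  "increments": [
    [1.1,7.2,0,0,0,5],
    [-0.33,7.67,0,0,0,5],
    [0,0,0,0,0,0]
  ]
}}

```text
time: 10.55
position: [0.5229, 0.1319, 0.07]
ee_rot: [-0.0, 0.239, 0.971, 0.001]
ft_force: [-3.5, 3.4, 2.2]
gripper_width: 0.0119
gripper_force: 59.9
```

{"api": "move_arm", "payload": {
  "increments": [
    [-0.33,7.67,0,0,0,5],
    [-0.33,7.67,0,0,0,5],
    [0,0,0,0,0,0]
  ]
}}

```text
time: 10.8
position: [0.5315, 0.1451, 0.0701]
ee_rot: [-0.0, 0.323, 0.946, 0.001]
ft_force: [-3.0, 3.0, 4.0]
gripper_width: 0.0118
gripper_force: 60.0
```

Run:
```python
from h import *
st()
```

```text
t 10.8 p [0.5315 0.1451 0.0701] yaw 142.33 tilt [-0.     0.002] F [-3.  3.  4.] M [0.7  0.56 0.16] w 0.0118 gf 60.0 ring [0.6011 0.0913 0.07  ]
```

{"api": "move_arm", "payload": {
  "increments": [
    [-0.33,7.67,0,0,0,5],
    [0,0,0,0,0,0]
  ]
}}

```text
time: 10.97
position: [0.5363, 0.151, 0.0701]
ee_rot: [-0.001, 0.364, 0.931, 0.001]
ft_force: [-4.2, 4.4, 4.4]
gripper_width: 0.0118
gripper_force: 60.0
```

Run:
```python
from h import *
st()
b=viewer.camera('scene')[0][160:260,330:430]
cv2.imwrite('pics/c5.png',cv2.resize(b,None,fx=5,fy=5,interpolation=cv2.INTER_CUBIC))
```

```text
t 10.97 p [0.5363 0.151  0.0701] yaw 137.33 tilt [-0.001  0.003] F [-4.2  4.4  4.4] M [0.79 0.63 0.11] w 0.0118 gf 60.0 ring [0.601  0.0914 0.0699]
```

View pics/c5.png

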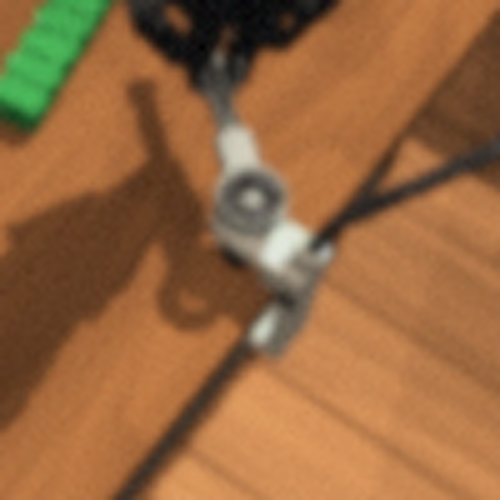

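{"api": "move_arm", "payload": {
  "increments": [
    [1.5,0,0,0,0,0],
    [0,0,0,0,0,0]
  ]
}}

```text
time: 11.18
position: [0.5356, 0.1509, 0.0702]
ee_rot: [0.0, 0.363, 0.932, 0.0]
ft_force: [-1.9, 3.0, 2.8]
gripper_width: 0.0119
gripper_force: 59.9
```

Run:
```python
from h import *
st()
```

```text
t 11.18 p [0.5356 0.1509 0.0702] yaw 137.38 tilt [0.001 0.   ] F [-1.9  3.   2.8] M [0.7  0.17 0.17] w 0.0119 gf 59.9 ring [0.6004 0.0914 0.0703]
```

{"api": "move_arm", "payload": {
  "increments": [
    [1.2,3,0,0,0,2],
    [0,0,0,0,0,0],
    [0,0,0,0,0,0]
  ]
}}

```text
time: 11.43
position: [0.5372, 0.1536, 0.0702]
ee_rot: [0.001, 0.38, 0.925, 0.0]
ft_force: [-0.1, 1.9, 2.4]
gripper_width: 0.0121
gripper_force: 59.8
```

Run:
```python
from h import *
st()
```

```text
t 11.43 p [0.5372 0.1536 0.0702] yaw 135.3 tilt [ 0.002 -0.   ] F [-0.1  1.9  2.4] M [ 0.39 -0.23  0.21] w 0.0121 gf 59.8 ring [0.5997 0.0917 0.0704]
```

{"api": "move_arm", "payload": {
  "increments": [
    [-0.33,-7.67,0,0,0,-5],
    [-0.33,-7.67,0,0,0,-5],
    [-0.33,-7.67,0,0,0,-5],
    [-0.33,-7.67,0,0,0,-5],
    [-0.33,-7.67,0,0,0,-5],
    [-0.33,-7.67,0,0,0,-5],
    [0,0,0,0,0,0]
  ]
}}

```text
time: 12.02
position: [0.5146, 0.1132, 0.0704]
ee_rot: [0.001, 0.128, 0.992, -0.0]
ft_force: [1.8, 1.8, 0.7]
gripper_width: 0.0123
gripper_force: 59.7
```

{"api": "move_arm", "payload": {
  "increments": [
    [-0.33,-7.67,0,0,0,-5],
    [-0.33,-7.67,0,0,0,-5],
    [-0.33,-7.67,0,0,0,-5],
    [-0.33,-7.67,0,0,0,-5],
    [-0.33,-7.67,0,0,0,-5],
    [-0.33,-7.67,0,0,0,-5],
    [0,0,0,0,0,0]
  ]
}}

```text
time: 12.6
position: [0.515, 0.0679, 0.0703]
ee_rot: [0.001, -0.131, 0.991, -0.0]
ft_force: [1.2, 2.8, 1.4]
gripper_width: 0.0119
gripper_force: 59.6
```

Run:
```python
from h import *
st()
```

```text
t 12.6 p [0.515  0.0679 0.0703] yaw -164.89 tilt [ 0.002 -0.   ] F [1.2 2.8 1.4] M [ 0.32 -0.52  0.05] w 0.0119 gf 59.6 ring [0.5999 0.0908 0.0705]
```

{"api": "move_arm", "payload": {
  "increments": [
    [-1.1,-6.6,0,0,0,-5],
    [-0.33,-7.67,0,0,0,-5],
    [-0.33,-7.67,0,0,0,-5],
    [-0.33,-7.67,0,0,0,-5],
    [-0.33,-7.67,0,0,0,-5],
    [-0.33,-7.67,0,0,0,-5],
    [-0.33,-7.67,0,0,0,-5],
    [-0.33,-7.67,0,0,0,-5],
    [0,0,0,0,0,0]
  ]
}}

```text
time: 13.35
position: [0.55, 0.0198, 0.0702]
ee_rot: [0.0, -0.462, 0.887, -0.001]
ft_force: [0.3, -0.5, 2.1]
gripper_width: 0.0121
gripper_force: 59.7
```

Run:
```python
from h import *
st()
```

```text
t 13.35 p [0.55   0.0198 0.0702] yaw -124.99 tilt [ 0.001 -0.002] F [ 0.3 -0.5  2.1] M [-0.08 -0.21 -0.12] w 0.0121 gf 59.7 ring [0.6005 0.0919 0.0702]
```

{"api": "move_arm", "payload": {
  "increments": [
    [-0.33,7.67,0.4,0,0,5],
    [-0.33,7.67,0,0,0,5],
    [-0.33,7.67,0,0,0,5],
    [-0.33,7.67,0,0,0,5],
    [-0.33,7.67,0,0,0,5],
    [-0.33,7.67,0,0,0,5],
    [0,0,0,0,0,0]
  ]
}}

```text
time: 13.93
position: [0.5195, 0.0564, 0.0699]
ee_rot: [0.001, -0.216, 0.976, -0.001]
ft_force: [1.9, -2.3, 2.0]
gripper_width: 0.0121
gripper_force: 59.8
```

{"api": "move_arm", "payload": {
  "increments": [
    [-0.33,7.67,0,0,0,5],
    [-0.33,7.67,0,0,0,5],
    [-0.33,7.67,0,0,0,5],
    [0,0,0,0,0,0]
  ]
}}

```text
time: 14.27
position: [0.5129, 0.0781, 0.0699]
ee_rot: [0.001, -0.088, 0.996, -0.0]
ft_force: [1.9, -0.6, 1.8]
gripper_width: 0.0119
gripper_force: 59.8
```

{"api": "move_arm", "payload": {
  "increments": [
    [-0.33,7.67,0,0,0,5],
    [-0.33,7.67,0,0,0,5],
    [-0.33,7.67,0,0,0,5],
    [0,0,0,0,0,0]
  ]
}}

```text
time: 14.6
position: [0.5118, 0.1008, 0.0698]
ee_rot: [0.001, 0.041, 0.999, -0.0]
ft_force: [1.7, -0.5, 1.1]
gripper_width: 0.0122
gripper_force: 59.7
```

Run:
```python
from h import *
st()
```

```text
t 14.6 p [0.5118 0.1008 0.0698] yaw 175.25 tilt [ 0.001 -0.001] F [ 1.7 -0.5  1.1] M [-0.22 -0.69 -0.06] w 0.0122 gf 59.7 ring [0.5995 0.0935 0.0699]
```

{"api": "move_arm", "payload": {
  "increments": [
    [-0.9,7.67,0.7,0,0,5],
    [-0.33,7.67,0,0,0,5],
    [-0.33,7.67,0,0,0,5],
    [0,0,0,0,0,0]
  ]
}}

```text
time: 14.93
position: [0.5171, 0.1228, 0.0685]
ee_rot: [0.0, 0.171, 0.985, -0.001]
ft_force: [3.5, -1.6, -1.7]
gripper_width: 0.0116
gripper_force: 59.4
```

{"api": "move_arm", "payload": {
  "increments": [
    [-0.33,7.67,0,0,0,5],
    [-0.33,7.67,0,0,0,5],
    [-0.33,7.67,0,0,0,5],
    [0,0,0,0,0,0]
  ]
}}

```text
time: 15.27
position: [0.5275, 0.1431, 0.0685]
ee_rot: [0.0, 0.298, 0.955, -0.0]
ft_force: [1.4, -0.7, -2.2]
gripper_width: 0.012
gripper_force: 59.4
```

Run:
```python
from h import *
st()
```

```text
t 15.27 p [0.5275 0.1431 0.0685] yaw 145.37 tilt [-0.    -0.001] F [ 1.4 -0.7 -2.2] M [-0.16 -0.59  0.16] w 0.012 gf 59.4 ring [0.5999 0.0931 0.0685]
```

{"api": "move_arm", "payload": {
  "increments": [
    [0,0,2,0,0,0],
    [0,0,2,0,0,0],
    [0,0,0,0,0,0]
  ]
}}

```text
time: 15.52
position: [0.5275, 0.1428, 0.065]
ee_rot: [0.001, 0.298, 0.955, -0.0]
ft_force: [2.1, 0.8, 3.8]
gripper_width: 0.0119
gripper_force: 60.1
```

Run:
```python
from h import *
st()
```

```text
t 15.52 p [0.5275 0.1428 0.065 ] yaw 145.31 tilt [ 0.001 -0.   ] F [2.1 0.8 3.8] M [-0.14 -0.83  0.27] w 0.0119 gf 60.1 ring [0.5998 0.0927 0.0651]
```

{"api": "move_arm", "payload": {
  "increments": [
    [-0.33,7.67,0,0,0,5],
    [0,0,0,0,0,0]
  ]
}}

```text
time: 15.68
position: [0.5325, 0.1496, 0.0654]
ee_rot: [0.001, 0.341, 0.94, 0.0]
ft_force: [2.1, 0.1, 2.4]
gripper_width: 0.0118
gripper_force: 60.0
```

Run:
```python
from h import *
st()
p,d=viewer.camera('scene'); cv2.imwrite('pics/c6.png',cv2.resize(p[160:260,330:430],None,fx=5,fy=5,interpolation=cv2.INTER_CUBIC))
Q=np.array([(lambda r,c:c+r*d[v,u])(*ray('scene',(u,v))) for v in range(180,225) for u in range(355,405) if d[v,u]>0])
for lo in np.arange(.044,.08,.003):
    m=(np.abs(Q[:,2]-lo-.0015)<.0015)&(np.hypot(Q[:,0]-.602,Q[:,1]-.09)<.026); print(round(lo,3),m.sum(),Q[m].mean(0) if m.any() else '')
```

```text
t 15.68 p [0.5325 0.1496 0.0654] yaw 140.17 tilt [0.001 0.   ] F [2.1 0.1 2.4] M [-0.28 -0.63  0.11] w 0.0118 gf 60.0 ring [0.6001 0.0932 0.0655]
0.044 2 [0.61692899 0.07639899 0.0441006 ]
0.047 0 
0.05 0 
0.053 2 [0.59915871 0.08149935 0.05470999]
0.056 5 [0.60155188 0.08919757 0.05769253]
0.059 17 [0.60526466 0.08152852 0.06070596]
0.062 18 [0.60773062 0.08668387 0.06393573]
0.065 49 [0.5986721  0.08845067 0.06677939]
0.068 61 [0.60043219 0.08978126 0.06951021]
0.071 25 [0.60332897 0.08815961 0.07206692]
0.074 1 [0.60674388 0.07613593 0.07548295]
0.077 0 
0.08 0
```

View pics/c6.png

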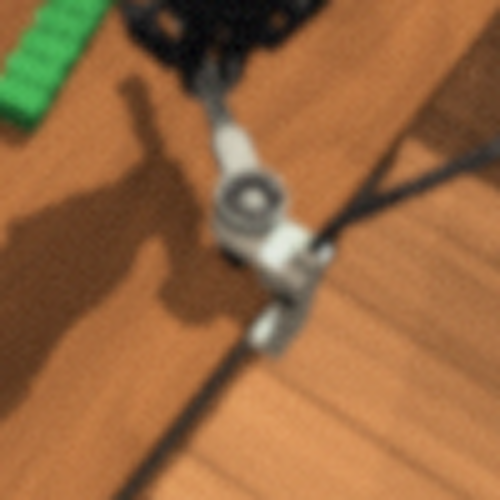

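```bash
cat >> h.py <<'E'
def plane():
    p,d=viewer.camera('scene')
    Q=np.array([(lambda r,c:c+r*d[v,u])(*ray('scene',(u,v))) for v in range(180,225) for u in range(355,405) if d[v,u]>0])
    rr=np.hypot(Q[:,0]-.6025,Q[:,1]-.0885); m=(rr>.013)&(rr<.02)&(Q[:,2]>.05)&(Q[:,2]<.09); Q=Q[m]
    A=np.c_[Q[:,0]-.6025,Q[:,1]-.0885,np.ones(len(Q))]; k=np.ones(len(Q),bool)
    for _ in range(4): c=np.linalg.lstsq(A[k],Q[k,2],rcond=None)[0]; k=np.abs(A@c-Q[:,2])<.002
    print('plane n',k.sum(),'slopes deg',np.degrees(c[:2]).round(1),'ring top z',c[2].round(4))
E
python3 -c "
from h import *
plane()"
```

```text
plane n 38 slopes deg [ 0.3 -3.1] ring top z 0.0679
```

{"api": "move_arm", "payload": {
  "increments": [
    [0,0,1,0,0,0],
    [0,0,0,0,0,0],
    [0,0,0,0,0,0]
  ]
}}

```text
time: 16.03
position: [0.5321, 0.1492, 0.0642]
ee_rot: [0.001, 0.34, 0.94, 0.0]
ft_force: [2.7, 0.4, 5.2]
gripper_width: 0.0118
gripper_force: 60.2
```

```bash
python3 -c "
from h import *
st()
plane()"
```

```text
t 16.03 p [0.5321 0.1492 0.0642] yaw 140.24 tilt [ 0.001 -0.   ] F [2.7 0.4 5.2] M [-0.25 -0.83  0.24] w 0.0118 gf 60.2 ring [0.5998 0.0929 0.0643]
plane n 34 slopes deg [-1.2  2.4] ring top z 0.0674
```

{"api": "move_arm", "payload": {
  "increments": [
    [-1.2,1,0,0,0,0],
    [0,0,1,0,0,0],
    [0,0,0,0,0,0]
  ]
}}

```text
time: 16.33
position: [0.5325, 0.1496, 0.0628]
ee_rot: [-0.001, 0.34, 0.94, 0.0]
ft_force: [1.1, 2.0, 5.1]
gripper_width: 0.0122
gripper_force: 60.3
```

```bash
python3 -c "
from h import *
st()"
```

```text
t 16.33 p [0.5325 0.1496 0.0628] yaw 140.26 tilt [-0.001  0.001] F [1.1 2.  5.1] M [-0.06 -0.57  0.2 ] w 0.0122 gf 60.3 ring [0.6002 0.0933 0.0626]
```

{"api": "move_arm", "payload": {
  "increments": [
    [-0.2,-6.1,0.5,0,0,-4],
    [-0.2,-6.1,0.7,0,0,-4],
    [0,0,0.8,0,0,0],
    [0,0,0,0,0,0]
  ]
}}

```text
time: 16.67
position: [0.5252, 0.1396, 0.0601]
ee_rot: [-0.001, 0.275, 0.961, 0.0]
ft_force: [1.7, 0.2, -1.0]
gripper_width: 0.0118
gripper_force: 59.6
```

```bash
python3 -c "
from h import *
st();plane()"
```

```text
t 16.67 p [0.5252 0.1396 0.0601] yaw 148.09 tilt [-0.002  0.001] F [ 1.7  0.2 -1. ] M [ 0.14 -0.51  0.13] w 0.0118 gf 59.6 ring [0.5999 0.0931 0.0599]
plane n 39 slopes deg [-1.1  1.9] ring top z 0.0629
```

{"api": "move_arm", "payload": {
  "increments": [
    [-0.33,-7.67,0,0,0,-5],
    [-0.33,-7.67,0,0,0,-5],
    [-0.33,-7.67,0,0,0,-5],
    [-0.33,-7.67,0,0,0,-5],
    [-0.33,-7.67,0,0,0,-5],
    [-0.33,-7.67,0,0,0,-5],
    [-0.33,-7.67,0,0,0,-5],
    [-0.33,-7.67,0,0,0,-5],
    [0,0,0,0,0,0]
  ]
}}

```text
time: 17.47
position: [0.513, 0.0801, 0.0601]
ee_rot: [-0.001, -0.071, 0.997, 0.0]
ft_force: [2.0, 1.3, -1.1]
gripper_width: 0.0122
gripper_force: 59.4
```

```bash
cat >> h.py <<'E'
def tq(c=(.6003,.0925)):
    o=readout.get_obs(); p,R=st(); F=np.array(o['ft_force']); d=p[:2]-np.array(c)
    print('tau',round(o['torque'][2]+d[0]*F[1]-d[1]*F[0],3),'swing',round((np.degrees(np.arctan2(R[1,0],R[0,0]))+180+180)%360-180,1),'go center',(R.T@np.r_[np.array(c)-(p-R[:,0]*.088)[:2],0]*1000).round(1))
E
python3 -c "
from h import *
tq()"
```

```text
t 17.47 p [0.513  0.0801 0.0601] yaw -171.87 tilt [-0.002  0.001] F [ 2.   1.3 -1.1] M [ 0.21 -0.33  0.05] w 0.0122 gf 59.4 ring [0.6001 0.0925 0.0599]
tau -0.038 swing 8.1 go center [-0.2 -0.1 -0. ]
```

{"api": "move_arm", "payload": {
  "increments": [
    [-1.2,-7.3,0,0,0,-5],
    [-0.33,-7.67,0,0,0,-5],
    [-0.33,-7.67,0,0,0,-5],
    [-0.33,-7.67,0,0,0,-5],
    [-0.33,-7.67,0,0,0,-5],
    [-0.33,-7.67,0,0,0,-5],
    [-0.33,-7.67,0,0,0,-5],
    [-0.33,-7.67,0,0,0,-5],
    [-0.33,-7.67,0,0,0,-5],
    [0,0,0,0,0,0]
  ]
}}

```text
time: 18.3
position: [0.5481, 0.0223, 0.06]
ee_rot: [-0.002, -0.446, 0.895, 0.0]
ft_force: [-0.6, -2.2, -0.5]
gripper_width: 0.0123
gripper_force: 59.5
```

```bash
python3 -c "
from h import *
tq()"
```

```text
t 18.3 p [0.5481 0.0223 0.06  ] yaw -126.98 tilt [-0.003 -0.002] F [-0.6 -2.2 -0.5] M [-0.54  0.13 -0.09] w 0.0123 gf 59.5 ring [0.601  0.0926 0.0597]
tau -0.024 swing 53.0 go center [0.5 0.5 0. ]
```

{"api": "move_arm", "payload": {
  "increments": [
    [0.2,7.3,0,0,0,5],
    [-0.33,7.67,0,0,0,5],
    [-0.33,7.67,0,0,0,5],
    [-0.33,7.67,0,0,0,5],
    [-0.33,7.67,0,0,0,5],
    [-0.33,7.67,0,0,0,5],
    [-0.33,7.67,0,0,0,5],
    [-0.33,7.67,0,0,0,5],
    [-0.33,7.67,0,0,0,5],
    [0,0,0,0,0,0]
  ]
}}

```text
time: 19.13
position: [0.5132, 0.0816, 0.0602]
ee_rot: [-0.001, -0.069, 0.998, -0.0]
ft_force: [1.8, -2.6, -2.9]
gripper_width: 0.0119
gripper_force: 59.3
```

```bash
python3 -c "
from h import *
tq()"
```

```text
t 19.13 p [0.5132 0.0816 0.0602] yaw -172.06 tilt [-0.002 -0.   ] F [ 1.8 -2.6 -2.9] M [-0.39 -0.26 -0.17] w 0.0119 gf 59.3 ring [0.6003 0.0937 0.0601]
tau 0.08 swing 7.9 go center [ 0.2 -1.2  0. ]
```

{"api": "move_arm", "payload": {
  "increments": [
    [-0.33,7.67,0,0,0,5],
    [-0.33,7.67,0,0,0,5],
    [-0.33,7.67,0,0,0,5],
    [-0.33,7.67,0,0,0,5]
  ]
}}

```text
time: 19.47
position: [0.5143, 0.1116, 0.0603]
ee_rot: [-0.001, 0.105, 0.994, 0.0]
ft_force: [2.3, -0.7, -2.2]
gripper_width: 0.0117
gripper_force: 59.3
```

```bash
python3 -c "
from h import *
tq()"
```

```text
t 19.47 p [0.5143 0.1116 0.0603] yaw 167.93 tilt [-0.002  0.001] F [ 2.3 -0.7 -2.2] M [ 0.01 -0.29  0.15] w 0.0117 gf 59.3 ring [0.6004 0.0932 0.0601]
tau 0.169 swing -12.1 go center [-0.1 -0.7 -0. ]
```

{"api": "move_arm", "payload": {
  "increments": [
    [-0.33,7.67,0,0,0,5],
    [-0.33,7.67,0,0,0,5],
    [-0.33,7.67,0,0,0,5]
  ]
}}

```text
time: 19.72
position: [0.522, 0.1334, 0.0602]
ee_rot: [-0.001, 0.234, 0.972, 0.0]
ft_force: [1.6, 0.4, -2.5]
gripper_width: 0.0123
gripper_force: 59.3
```

```bash
python3 -c "
from h import *
tq()"
```

```text
t 19.72 p [0.522  0.1334 0.0602] yaw 152.95 tilt [-0.002  0.001] F [ 1.6  0.4 -2.5] M [ 0.08 -0.32  0.19] w 0.0123 gf 59.3 ring [0.6004 0.0934 0.06  ]
tau 0.092 swing -27.1 go center [-0.3 -0.8 -0. ]
```

{"api": "move_arm", "payload": {
  "increments": [
    [-0.33,7.67,0,0,0,5],
    [-0.33,7.67,0,0,0,5],
    [-0.33,7.67,0,0,0,5]
  ]
}}

```text
time: 19.97
position: [0.535, 0.1525, 0.0602]
ee_rot: [-0.001, 0.359, 0.933, 0.0]
ft_force: [2.0, 0.4, -1.9]
gripper_width: 0.0121
gripper_force: 59.4
```

```bash
python3 -c "
from h import *
tq()"
```

```text
t 19.97 p [0.535  0.1525 0.0602] yaw 137.97 tilt [-0.002  0.001] F [ 2.   0.4 -1.9] M [ 0.19 -0.36  0.22] w 0.0121 gf 59.4 ring [0.6004 0.0936 0.0601]
tau 0.077 swing -42.0 go center [-0.6 -0.9 -0. ]
```

{"api": "move_arm", "payload": {
  "increments": [
    [-0.33,-7.67,0,0,0,-5],
    [-0.33,-7.67,0,0,0,-5],
    [-0.33,-7.67,0,0,0,-5],
    [-0.33,-7.67,0,0,0,-5],
    [-0.33,-7.67,0,0,0,-5],
    [-0.33,-7.67,0,0,0,-5],
    [-0.33,-7.67,0,0,0,-5],
    [-0.33,-7.67,0,0,0,-5],
    [-0.33,-7.67,0,0,0,-5],
    [-0.33,-7.67,0,0,0,-5]
  ]
}}

```text
time: 20.8
position: [0.5132, 0.0803, 0.0603]
ee_rot: [-0.001, -0.073, 0.997, 0.0]
ft_force: [1.7, -0.5, -2.0]
gripper_width: 0.0119
gripper_force: 59.4
```

{"api": "move_arm", "payload": {
  "increments": [
    [-0.33,-7.67,0,0,0,-5],
    [-0.33,-7.67,0,0,0,-5],
    [-0.33,-7.67,0,0,0,-5],
    [-0.33,-7.67,0,0,0,-5],
    [-0.33,-7.67,0,0,0,-5],
    [-0.33,-7.67,0,0,0,-5],
    [-0.33,-7.67,0,0,0,-5],
    [-0.33,-7.67,0,0,0,-5],
    [-0.33,-7.67,0,0,0,-5],
    [0,0,0,0,0,0]
  ]
}}

```text
time: 21.63
position: [0.5483, 0.0218, 0.0603]
ee_rot: [-0.001, -0.448, 0.894, 0.0]
ft_force: [-0.5, -2.3, -2.1]
gripper_width: 0.0121
gripper_force: 59.4
```

```bash
python3 -c "
from h import *
tq()"
```

```text
t 21.63 p [0.5483 0.0218 0.0603] yaw -126.82 tilt [-0.002 -0.   ] F [-0.5 -2.3 -2.1] M [-0.29  0.08 -0.01] w 0.0121 gf 59.4 ring [0.6011 0.0922 0.0601]
tau 0.072 swing 53.2 go center [0.2 0.8 0. ]
```

{"api": "move_arm", "payload": {
  "increments": [
    [-0.33,7.67,0,0,0,5],
    [-0.33,7.67,0,0,0,5],
    [-0.33,7.67,0,0,0,5],
    [-0.33,7.67,0,0,0,5]
  ]
}}

```text
time: 21.97
position: [0.5259, 0.0454, 0.0602]
ee_rot: [-0.001, -0.282, 0.959, 0.001]
ft_force: [2.0, -0.8, -2.4]
gripper_width: 0.0117
gripper_force: 59.4
```

```bash
python3 -c "
from h import *
tq()"
```

```text
t 21.97 p [0.5259 0.0454 0.0602] yaw -147.26 tilt [-0.003  0.001] F [ 2.  -0.8 -2.4] M [-0.18 -0.14 -0.04] w 0.0117 gf 59.4 ring [0.6   0.093 0.06 ]
tau 0.11 swing 32.7 go center [-0.  -0.6 -0. ]
```

{"api": "move_arm", "payload": {
  "increments": [
    [-0.33,7.67,0,0,0,5],
    [-0.33,7.67,0,0,0,5],
    [-0.33,7.67,0,0,0,5]
  ]
}}

```text
time: 22.22
position: [0.5165, 0.0662, 0.0604]
ee_rot: [-0.001, -0.154, 0.988, 0.0]
ft_force: [2.4, -1.5, -2.8]
gripper_width: 0.0121
gripper_force: 59.3
```

```bash
python3 -c "
from h import *
tq()"
```

```text
t 22.22 p [0.5165 0.0662 0.0604] yaw -162.23 tilt [-0.002  0.   ] F [ 2.4 -1.5 -2.8] M [-0.27 -0.26 -0.05] w 0.0121 gf 59.3 ring [0.6003 0.093  0.0603]
tau 0.134 swing 17.8 go center [ 0.2 -0.5 -0. ]
```

{"api": "move_arm", "payload": {
  "increments": [
    [-0.33,7.67,0,0,0,5],
    [-0.33,7.67,0,0,0,5]
  ]
}}

```text
time: 22.38
position: [0.5131, 0.0812, 0.0604]
ee_rot: [-0.001, -0.068, 0.998, 0.0]
ft_force: [2.4, -0.4, -1.2]
gripper_width: 0.0123
gripper_force: 59.3
```

```bash
python3 -c "
from h import *
tq()"
```

```text
t 22.38 p [0.5131 0.0812 0.0604] yaw -172.21 tilt [-0.001  0.   ] F [ 2.4 -0.4 -1.2] M [-0.3  -0.34  0.06] w 0.0123 gf 59.3 ring [0.6003 0.0931 0.0603]
tau 0.123 swing 7.8 go center [ 0.1 -0.6 -0. ]
```

{"api": "move_arm", "payload": {
  "increments": [
    [-0.33,7.67,0,0,0,5],
    [-0.33,7.67,0,0,0,5]
  ]
}}

```text
time: 22.55
position: [0.5123, 0.0962, 0.0605]
ee_rot: [-0.001, 0.019, 1.0, -0.0]
ft_force: [2.7, -1.8, -2.7]
gripper_width: 0.012
gripper_force: 59.4
```

```bash
python3 -c "
from h import *
tq()"
```

```text
t 22.55 p [0.5123 0.0962 0.0605] yaw 177.82 tilt [-0.001 -0.   ] F [ 2.7 -1.8 -2.7] M [-0.34 -0.3   0.2 ] w 0.012 gf 59.4 ring [0.6003 0.0928 0.0604]
tau 0.349 swing -2.2 go center [-0.  -0.3  0. ]
```

{"api": "move_arm", "payload": {
  "increments": [
    [-0.33,7.67,0,0,0,5],
    [-0.33,7.67,0,0,0,5]
  ]
}}

```text
time: 22.72
position: [0.5142, 0.1114, 0.0604]
ee_rot: [-0.001, 0.106, 0.994, -0.0]
ft_force: [2.5, -2.2, -2.3]
gripper_width: 0.0122
gripper_force: 59.4
```

```bash
python3 -c "
from h import *
tq()"
```

```text
t 22.72 p [0.5142 0.1114 0.0604] yaw 167.83 tilt [-0.001 -0.   ] F [ 2.5 -2.2 -2.3] M [-0.33 -0.28  0.28] w 0.0122 gf 59.4 ring [0.6002 0.0929 0.0603]
tau 0.427 swing -12.2 go center [-0.2 -0.3  0. ]
```

{"api": "move_arm", "payload": {
  "increments": [
    [-0.33,7.67,0,0,0,5]
  ]
}}

```text
time: 22.8
position: [0.5161, 0.1188, 0.0604]
ee_rot: [-0.001, 0.149, 0.989, -0.0]
ft_force: [1.8, -2.8, -2.3]
gripper_width: 0.0118
gripper_force: 59.4
```

```bash
python3 -c "
from h import *
tq()"
```

```text
t 22.8 p [0.5161 0.1188 0.0604] yaw 162.84 tilt [-0.001 -0.   ] F [ 1.8 -2.8 -2.3] M [-0.32 -0.3   0.3 ] w 0.0118 gf 59.4 ring [0.6002 0.0929 0.0603]
tau 0.481 swing -17.2 go center [-0.2 -0.3  0. ]
```

{"api": "move_arm", "payload": {
  "increments": [
    [-0.33,7.67,0,0,0,5]
  ]
}}

```text
time: 22.88
position: [0.5186, 0.1261, 0.0604]
ee_rot: [-0.001, 0.192, 0.981, -0.0]
ft_force: [1.5, -2.5, -2.0]
gripper_width: 0.0119
gripper_force: 59.4
```

```bash
python3 -c "
from h import *
tq()"
```

```text
t 22.88 p [0.5186 0.1261 0.0604] yaw 157.85 tilt [-0.002 -0.001] F [ 1.5 -2.5 -2. ] M [-0.33 -0.3   0.38] w 0.0119 gf 59.4 ring [0.6001 0.0929 0.0603]
tau 0.531 swing -22.1 go center [-0.3 -0.3 -0. ]
```

{"api": "move_arm", "payload": {
  "increments": [
    [-0.33,7.67,0,0,0,5],
    [0,0,0,0,0,0],
    [0,0,0,0,0,0],
    [0,0,0,0,0,0]
  ]
}}

```text
time: 23.22
position: [0.5218, 0.1327, 0.0604]
ee_rot: [-0.001, 0.231, 0.973, -0.0]
ft_force: [0.7, 0.1, -1.7]
gripper_width: 0.012
gripper_force: 59.5
```

```bash
python3 -c "
from h import *
tq()"
```

```text
t 23.22 p [0.5218 0.1327 0.0604] yaw 153.26 tilt [-0.002  0.   ] F [ 0.7  0.1 -1.7] M [-0.04 -0.01  0.31] w 0.012 gf 59.5 ring [0.6003 0.0931 0.0603]
tau 0.273 swing -26.7 go center [-0.2 -0.6 -0. ]
```

{"api": "move_arm", "payload": {
  "increments": [
    [-0.33,-7.67,0,0,0,-5],
    [-0.33,-7.67,0,0,0,-5],
    [-0.33,-7.67,0,0,0,-5],
    [-0.33,-7.67,0,0,0,-5],
    [-0.33,-7.67,0,0,0,-5],
    [0,0,0,0,0,0]
  ]
}}

```text
time: 23.72
position: [0.5125, 0.0953, 0.0606]
ee_rot: [-0.001, 0.016, 1.0, 0.001]
ft_force: [0.6, 1.5, -2.4]
gripper_width: 0.0121
gripper_force: 59.4
```

```bash
python3 -c "
from h import *
tq()"
```

```text
t 23.72 p [0.5125 0.0953 0.0606] yaw 178.21 tilt [-0.001  0.002] F [ 0.6  1.5 -2.4] M [0.28 0.02 0.1 ] w 0.0121 gf 59.4 ring [0.6005 0.0925 0.0605]
tau -0.035 swing -1.8 go center [ 0.2 -0.   0. ]
```

{"api": "move_arm", "payload": {
  "increments": [
    [0,0,-4,0,0,0],
    [0,0,-6,0,0,0],
    [0,0,-10,0,0,0],
    [0,0,-15,0,0,0],
    [0,0,-20,0,0,0],
    [0,0,-20,0,0,0],
    [0,0,0,0,0,0]
  ]
}}

```text
time: 24.3
position: [0.517, 0.0963, 0.1404]
ee_rot: [0.004, 0.016, 1.0, 0.0]
ft_force: [0.4, 0.1, -0.5]
gripper_width: 0.0117
gripper_force: 60.1
```

```bash
python3 -c "
from h import *
tq()
p,d=viewer.camera('scene'); cv2.imwrite('pics/c7.png',cv2.resize(p[130:270,300:440],None,fx=4,fy=4,interpolation=cv2.INTER_CUBIC))"
```

```text
t 24.3 p [0.517  0.0963 0.1404] yaw 178.11 tilt [0.008 0.001] F [ 0.4  0.1 -0.5] M [-0.01  0.06 -0.  ] w 0.0117 gf 60.1 ring [0.605  0.0934 0.141 ]
tau -0.007 swing -1.9 go center [ 4.6 -1.  -0. ]
```

View pics/c7.png

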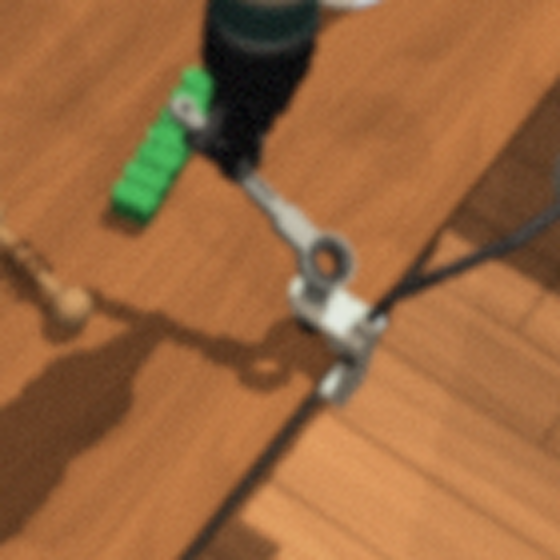

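The picture shows the wrench held clear above the clamp, with its ring at (328,258). Next I carry it to free space on the top.

{"api": "move_arm", "payload": {
  "increments": [
    [3.5,-37.8,0,0,0,0],
    [3.5,-37.8,0,0,0,0],
    [3.5,-37.8,0,0,0,0],
    [3.5,-37.8,0,0,0,0],
    [3.5,-37.8,0,0,0,0],
    [3.5,-37.8,0,0,0,0],
    [3.5,-37.8,0,0,0,0],
    [3.5,-37.8,0,0,0,0],
    [3.5,-37.8,0,0,0,0],
    [3.5,-37.8,0,0,0,0]
  ]
}}

```text
time: 25.18
position: [0.4642, -0.2812, 0.1342]
ee_rot: [-0.002, 0.016, 1.0, 0.001]
ft_force: [0.7, -0.3, -1.3]
gripper_width: 0.0114
gripper_force: 60.0
```

{"api": "move_arm", "payload": {
  "increments": [
    [0,0,15,0,0,0],
    [0,0,25,0,0,0],
    [0,0,25,0,0,0],
    [0,0,25,0,0,0],
    [0,0,15,0,0,0],
    [0,0,8,0,0,0],
    [0,0,4,0,0,0],
    [0,0,0,0,0,0]
  ]
}}

```text
time: 25.85
position: [0.4652, -0.2796, 0.0179]
ee_rot: [-0.001, 0.016, 1.0, 0.001]
ft_force: [-3.0, 1.7, 3.4]
gripper_width: 0.0115
gripper_force: 63.9
```

```bash
python3 -c "
from h import *
st()"
```

```text
t 25.85 p [ 0.4652 -0.2796  0.0179] yaw 178.19 tilt [-0.002  0.003] F [-3.   1.7  3.4] M [0.19 0.31 0.16] w 0.0115 gf 63.9 ring [ 0.5531 -0.2824  0.0177]
```

{"api": "move_arm", "payload": {
  "increments": [
    [0,0,1.5,0,0,0],
    [0,0,1.5,0,0,0],
    [0,0,0,0,0,0]
  ]
}}

```text
time: 26.1
position: [0.4672, -0.2811, 0.0166]
ee_rot: [0.001, 0.016, 1.0, -0.0]
ft_force: [-2.7, 1.1, 3.3]
gripper_width: 0.0114
gripper_force: 64.0
```

```bash
python3 -c "
from h import *
st()"
```

```text
t 26.1 p [ 0.4672 -0.2811  0.0166] yaw 178.21 tilt [ 0.002 -0.001] F [-2.7  1.1  3.3] M [0.23 0.16 0.17] w 0.0114 gf 64.0 ring [ 0.5552 -0.2839  0.0168]
```

{"api": "move_arm", "payload": {
  "increments": [
    [0,0,0,0,0,0],
    [0,0,0,0,0,0],
    [0,0,0,0,0,0],
    [0,0,0,0,0,0],
    [0,0,0,0,0,0],
    [0,0,0,0,0,0]
  ],
  "hand": 60
}}

```text
time: 26.6
position: [0.4666, -0.281, 0.0158]
ee_rot: [0.0, 0.016, 1.0, -0.0]
ft_force: [0.8, 0.5, -0.1]
gripper_width: 0.0512
gripper_force: 0.0
```

{"api": "move_arm", "payload": {
  "increments": [
    [0,0,-10,0,0,0],
    [0,0,-25,0,0,0],
    [0,0,-30,0,0,0],
    [0,0,-30,0,0,0],
    [20,0,-30,0,0,0],
    [40,0,0,0,0,0],
    [40,0,0,0,0,0],
    [0,0,0,0,0,0]
  ]
}}

```text
time: 27.27
position: [0.3599, -0.2747, 0.1405]
ee_rot: [-0.003, 0.017, 1.0, 0.002]
ft_force: [-0.8, 1.1, -0.4]
gripper_width: 0.051
gripper_force: 0.0
```

Run:
```python
from h import *
st()
np.set_printoptions(precision=4,suppress=True)
p,d=viewer.camera('scene'); s=p[120:340,220:410]; 
p2,d2=viewer.camera('top'); s2=p2[130:240,240:440]
cv2.imwrite('pics/c8.png',np.hstack([cv2.resize(s,(380,440)),cv2.resize(s2,(400,220)).repeat(2,0)]))
for n in('scene','top'):
    for l in('wrench_ring','wrench_grip','rattle','pill_organiser','coaster','baby_bottle'):
        for r in viewer.place_of(l,n)[:3]: print(n,l,np.array(r['uv']),round(r['confidence'],2),atz(n,r['uv'],.007)[:2])
for u,v in[(x,y) for x,y in (proj('scene',(.4,-.281,.012)),proj('scene',(.43,-.281,.012)),proj('scene',(.48,-.281,.012)),proj('scene',(.51,-.281,.012)),proj('scene',(.536,-.282,.014)),proj('scene',(.57,-.282,.014)))]:
    w=d[int(round(v))-1:int(round(v))+2,int(round(u))-1:int(round(u))+2]; r,c=ray('scene',(u,v)); print('z',(c+r*w.min())[2],(c+r*np.median(w))[2])
```

```text
t 27.27 p [ 0.3599 -0.2747  0.1405] yaw 178.03 tilt [-0.006  0.003] F [-0.8  1.1 -0.4] M [ 0.12 -0.02  0.01] w 0.051 gf 0.0 ring [ 0.4478 -0.2777  0.1399]
scene wrench_ring [292.5 292. ] 0.76 [ 0.5628 -0.2788]
scene wrench_ring [251.4 333.6] 0.68 [ 0.5494 -0.4335]
scene wrench_ring [266.3 197. ] 0.64 [ 0.2976 -0.0903]
scene wrench_grip [218.7 337.8] 0.95 [ 0.4886 -0.4945]
scene wrench_grip [247.3 212. ] 0.9 [ 0.2874 -0.1677]
scene wrench_grip [265.4 276.3] 0.65 [ 0.4721 -0.2908]
scene rattle [308.  198.4] 0.74 [ 0.4055 -0.0125]
scene pill_organiser [340.8 167.3] 0.62 [0.4159 0.1496]
scene pill_organiser [295.8 296.9] 0.59 [ 0.579 -0.284]
scene coaster [385.3 121.2] 0.78 [0.4217 0.4116]
scene coaster [376.  209.4] 0.36 [0.5988 0.0873]
scene coaster [379.9 209.9] 0.31 [0.6094 0.0933]
scene baby_bottle [385.1 120.2] 0.72 [0.4186 0.4151]
top wrench_ring [408.8 163.1] 0.96 [ 0.5725 -0.279 ]
top wrench_ring [459.7 175.8] 0.83 [ 0.5404 -0.4296]
top wrench_ring [340.8 254.1] 0.69 [ 0.3092 -0.0883]
top wrench_grip [483.1 194.5] 0.76 [ 0.488 -0.5  ]
top wrench_grip [411.1 192.4] 0.68 [ 0.4882 -0.2863]
top wrench_grip [371.3 259.4] 0.6 [ 0.296  -0.1748]
top rattle [311.5 220.5] 0.8 [ 0.4015 -0.0039]
top pill_organiser [254.1 212. ] 0.61 [0.4213 0.1578]
top coaster [161.7 210.1] 0.73 [0.4199 0.4194]
top baby_bottle [161.3 208.2] 0.62 [0.4252 0.4208]
z 0.016443526199391822 0.0014864827611185127
z 0.017552624627442004 0.013571285120219656
z 0.014512746594987691 0.010438810123943876
z 0.017377637039930782 0.008617201410837438
z 0.015606565237157088 0.012645476279930845
z 0.010207377107816162 0.0001926995386363206
```

View pics/c8.png

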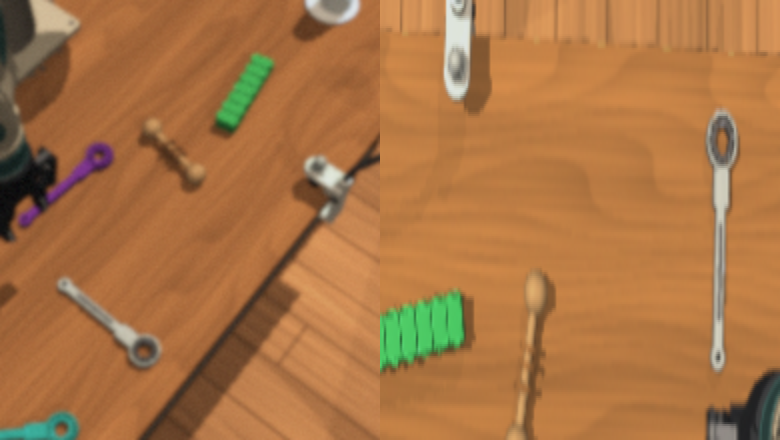

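The wrench lies flat in free space, with its ring at about (143,350) left and (722,140) right, far from the clamp. The bystanders are unmoved and the gripper is clear.

```bash
python3 -c "
from h import *
print(workorder.job_done())"
```

```text
the job is handed in; nothing more can be done
None
```

I handed the job in: the clamp screw bit and I turned it about 25–35° past the bite, roughly 0.45–0.5 N m by estimate (0.53 read while turning, 0.27 while held), the wrench lies flat and let go well clear of the clamp, the bystanders are where they were, and no verdict came back.

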